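Take out the air pump's used filter

ROBOT

A 6-joint arm with a two-finger parallel gripper is mounted at the origin on a cart in front of the work surface, level with it; the furniture and walls round the work are solid. World frame = base frame: x ahead of the robot, y to its left, z up, the work surface at z = 0. Lengths are in m, angles in rad, forces in N, time in s.
With the tool pointing down it reaches from about 0.3 to 0.875 m from the base axis. Payload 6.4 kg.
Tool frame: the origin (TCP) lies at the very end of the fingers, on their centre line; the grasp point (between the pads) lies 19 mm behind it; z points along the fingers, y is the direction in which the jaws open and shut (so a half turn about z gives the same grasp; the last joint's range is limited). The gripper opens to 88 mm and grips with 3 to 60 N. Pads are 18 mm wide; open, the fingers measure 123 mm over their backs; the gripper's body (75 mm by 187 mm) begins 45 mm behind the grasp point.
Start: joints at [0.965, 0.181, 1.607, -0, 1.354, -0.206], TCP at [0.224, 0.53, 0.239] pointing down, gripper open.
Joint ranges: [-2.99, 2.99], [-0.89, 2.07], [0.3, 2.58], [-1.14, 4.28], [0, 2.63], [-3.12, 3.12]. Speed limits (rad/s): [2.57, 2.57, 3.01, 3.14, 3.14, 3.14].

INTERFACE

Orientations are given as a unit quaternion [x, y, z, w].
In Python, from cell import * gives the robot as it stands. Calls block until the motion is done:
- move_ptp(position, orientation): joint-space move of the TCP to a pose.
- move_l(position, rotation=None, speed=0.15, stop_force=None): straight line of the TCP; rotation=None keeps the orientation; speed is the mean speed in m/s. With stop_force (N) it stops when the force on the tool has changed by that much, and returns True; else False.
- movej(angles): joint-space move.
- open_jaws() and grab(effort=None): open the fingers fully, or close them until they stop; effort is the grip in N (None keeps the last).
- wait(seconds).
- inverse_kinematics(position, orientation): joint angles nearest the present ones, or None.
- get_obs(): the state.
- snapshot(name): name is "scene" or "top" or "wrist"; returns a dict with "image" (480x640x3 uint8, red, green, blue), "mtx" (3x3 intrinsics, pixels), "distortion" ([k1, k2, p1, p2, k3] as OpenCV has them; the pictures are not rectified), "cam_to_world" (4x4, takes a point from camera to world coordinates). Camera axes: x right, y up, looking along -z (the intrinsics and any distortion apply to the point x, -y, -z); pixel columns grow to the right and rows downward; lengths in m; the calibration is good to about 2 mm. A picture is of the moment at which its call begins. There is no depth.
A pose or a line that the arm cannot do raises PlanningError and nothing moves.
- sign_off(): hands the job in, once; it reports no verdict.
Trained networks look in the newest picture that a camera, given by its name, has taken for a name from the list of things; names that differ only in an ending like _2 or _b are one class to them, and where a whole thing is asked for, a point or a joint stands for the part that bears it (a point fixed in the world has none). Each returns a list of dicts, best first, with "conf" (0 to 1); they miss things now and then, are a little off and sometimes report something else, mostly with a low value. They report only what shows in the picture. A call takes as long as a camera call.
- search_frame(camera, label): "bbox" ([left, top, right, bottom] in pixels, round what is visible of it).
- landmark_of(camera, label): "point" ([column, row] in pixels: a listed point, or the origin of a listed thing).
The state is a dict: "t": time; "joint_positions": joint angles; "dq": joint speeds; "tau": joint torques, N m; "position": TCP position; "tool_rot": TCP orientation; "wrist_force": force on the tool from outside, world axes, zero at the start; "moment": the same for the moment, N m; "width": finger opening in m.
Only numpy, scipy, OpenCV 4.12 (cv2) and the standard library are available. Lean on these libraries where they do the work, as an engineer would, in place of code of your own. Each camera call takes 0.05 s, during which the arm holds its last target. There are 200 camera calls.

TASK

Take the used filter cartridge out of the bench air pump. Pull the drawer of the grey tool unit fully open and take out the flat-bladed opening tool; push its blade into the notch under the front edge of the pump's flush cover, lever the cover up with the blade and swing it right back to its stop, leaning well past upright. Put the tool back in the drawer, and only then lift the cartridge out of the pump and lay it in the metal tray, without disturbing the beaker, petri dish or marker.

Things in the scene. Friction and masses are not known exactly. Their poses are not given: they have to be found in the camera images.
- air_pump: white bench air pump, fixed, 150 (x) x 130 (y) x 80 mm high; origin at the centre of its underside on the worktop; its front, with rocker switch and dial gauge, faces its own -x. The front 130 mm of its top is a grey flush cover. Under it is a well, x -57 to +57 mm, y +-59 mm, floor at z 8 mm, where the cartridge lies along y in two V cradles at y +-30 mm
- pry_notch (a point): centre of the mouth of the notch in the pump's front wall right under the cover's front edge; 36 mm wide (y), 9 mm high, from z 65 mm up to the cover's underside at z 74 mm; it goes 18 mm back through the wall into the well
- filter_cover (a joint): angle of the grey cover plate, 130 x 130 x 6 mm: 0 shut and flush, grows as its front edge rises, stop at 2.2 rad; a stiff hinge, it stays where it is left (about 3 N at the front edge to raise it)
- cover_hinge (a point): centre of the cover's hinge axis, which runs along the pump's y, 56 mm behind the pump's centre, level with the cover's top face (80 mm high); axes turn with the cover
- cover_edge (a point): middle of the lower front edge of the cover, 131 mm from the hinge; moves with the cover
- filter_cartridge: used filter cartridge: white pleated cylinder, diameter 36 mm, black end caps of diameter 40 mm, 100 mm long, 90 g; origin at its middle, axis along its own y; in the pump its axis lies 45.5 mm above the worktop
- tool_unit: grey bench drawer unit, fixed, 180 (x) x 240 (y) x 70 mm high, one drawer; origin at the centre of its underside, its front faces its own -x
- tool_unit_drawer0 (a joint): how far the drawer is pulled out, m: 0 shut, 0.117 fully open; it slides to the unit's -x
- tool_unit_drawer0_handle (a point): middle of the drawer's steel bar handle: 11 mm thick, 120 mm long along y, 35 mm in front of the drawer's face, 39 mm above the worktop; moves with the drawer
- drawer_floor (a point): centre of the drawer's inner floor (inside 135 mm in x, 198 mm in y, walls 26 mm high, floor 22 mm above the worktop); moves with the drawer, axes as the unit's
- opening_tool: flat-bladed opening tool, 160 mm long, 70 g, lying on the drawer's floor across the drawer; black handle 22 x 86 x 20 mm (y -45 to +41 mm), then a steel blade 16 mm wide and 3 mm thick out to y +115 mm at mid height of the handle (10 mm above its underside); origin at the underside of the handle's middle, blade along its own +y
- tool_tip (a point): middle of the blade's end, 115 mm in front of the tool's origin and 10 mm above its underside
- parts_tray: metal tray, fixed, 160 (x) x 200 (y) mm, rim 26 mm high, walls and floor 4 mm; origin at the centre of its underside
- small_beaker: white plastic beaker, diameter 72 mm, 98 mm high; origin at the centre of its underside; leave alone
- petri: glass petri dish, diameter 94 mm, 17 mm high; origin at the centre of its underside; leave alone
- pen: white marker with black cap, 134 mm long, lying on the worktop; origin under its middle; leave alone

How it is judged:
By the outcome, as a careful person would: the job done as asked, in the order asked, and still so for the second after the job is handed in, with the robot touching nothing.
It also fails if it takes over 69 s, if anything falls off the work surface, if the arm or the gripper's body presses on something with over 40 N, if the wrist force passes 120 N, or if a joint passes its speed limit or range.

## Working session

There is one attempt and no reset: what is moved stays moved. The work goes in short steps, each a Python script; the robot and the scene stay as the last script left them, time stands still between calls to the robot, and variables do not carry over. Pictures are saved under pics/ and viewed, about 8 in all and at most 12, crops included, and the job is handed in when it is done.

```bash
ls; mkdir -p pics
cat > h.py <<'E'
from cell import *
import numpy as np, cv2
from scipy.spatial.transform import Rotation as R
def snap(cam,name=None):
    s=snapshot(cam)
    if name: cv2.imwrite(f'pics/{name}.png',s['image'][:,:,::-1])
    return s
def ray(s,p):
    u=cv2.undistortPoints(np.array([[p]],float),np.array(s['mtx']),np.array(s['distortion']))[0,0]
    T=np.array(s['cam_to_world']); d=T[:3,:3]@np.array([u[0],-u[1],-1]); return T[:3,3],d
def atz(s,p,z):
    o,d=ray(s,p); return o+d*(z-o[2])/d[2]
def proj(s,P):
    T=np.array(s['cam_to_world']); P=np.atleast_2d(P); c=(P-T[:3,3])@T[:3,:3]*[1,-1,-1]
    return cv2.projectPoints(c.reshape(-1,1,3),np.zeros(3),np.zeros(3),np.array(s['mtx']),np.array(s['distortion']))[0][:,0]
E
python3 - <<'E'
from h import *
for cam in ['scene','top']:
    s=snap(cam,cam+'0'); print(cam,np.round(s['cam_to_world'],3).tolist())
    for l,z in [('air_pump',0),('pry_notch',.07),('cover_hinge',.08),('cover_edge',.074),('tool_unit',0),('tool_unit_drawer0_handle',.039),('parts_tray',0),('small_beaker',0),('petri',0),('pen',0)]:
        r=landmark_of(cam,l)
        for q in r[:2]: print(l,round(q['conf'],2),np.round(q['point']),atz(s,q['point'],z).round(3))
o=get_obs();print(o['t'],o['width'],o['tool_rot'])
E
```

```text
pics
scene [[0.664, 0.378, -0.645, -0.546], [-0.747, 0.308, -0.589, -0.926], [-0.023, 0.873, 0.487, 0.872], [0.0, 0.0, 0.0, 1.0]]
air_pump 0.7 [354. 254.] [ 0.622 -0.002  0.   ]
pry_notch 0.84 [330. 242.] [0.535 0.013 0.07 ]
pry_notch 0.59 [367. 226.] [ 0.679 -0.005  0.07 ]
cover_hinge 0.98 [367. 225.] [ 0.668 -0.012  0.08 ]
tool_unit 0.63 [420. 318.] [ 0.478 -0.324  0.   ]
tool_unit 0.35 [253. 209.] [0.638 0.445 0.   ]
tool_unit_drawer0_handle 0.65 [376. 296.] [ 0.443 -0.215  0.039]
parts_tray 0.61 [250. 247.] [0.454 0.262 0.   ]
small_beaker 0.89 [222. 217.] [0.533 0.486 0.   ]
petri 0.85 [251. 209.] [0.636 0.455 0.   ]
petri 0.23 [329. 243.] [0.623 0.094 0.   ]
top [[-0.067, 0.972, -0.226, 0.304], [-0.998, -0.065, 0.015, 0.068], [-0.0, 0.226, 0.974, 1.125], [0.0, 0.0, 0.0, 1.0]]
air_pump 0.85 [340. 221.] [ 0.628 -0.002  0.   ]
pry_notch 0.63 [340. 242.] [0.554 0.005 0.07 ]
cover_hinge 0.7 [340. 195.] [ 0.674 -0.004  0.08 ]
cover_edge 0.9 [341. 245.] [0.545 0.004 0.074]
tool_unit 0.79 [468. 275.] [ 0.461 -0.326  0.   ]
tool_unit_drawer0_handle 0.64 [421. 281.] [ 0.447 -0.192  0.039]
tool_unit_drawer0_handle 0.35 [174. 229.] [0.624 0.428 0.039]
parts_tray 0.6 [240. 289.] [0.464 0.268 0.   ]
small_beaker 0.89 [162. 269.] [0.53  0.473 0.   ]
petri 0.93 [174. 227.] [0.642 0.444 0.   ]
pen 0.86 [146. 316.] [0.41  0.513 0.   ]
pen 0.5 [165. 269.] [0.529 0.466 0.   ]
1.1 0.08799100875505235 [ 1.98580295e-01  9.80084622e-01 -3.03222308e-05 -1.33741615e-05]
```

View pics/scene0.png

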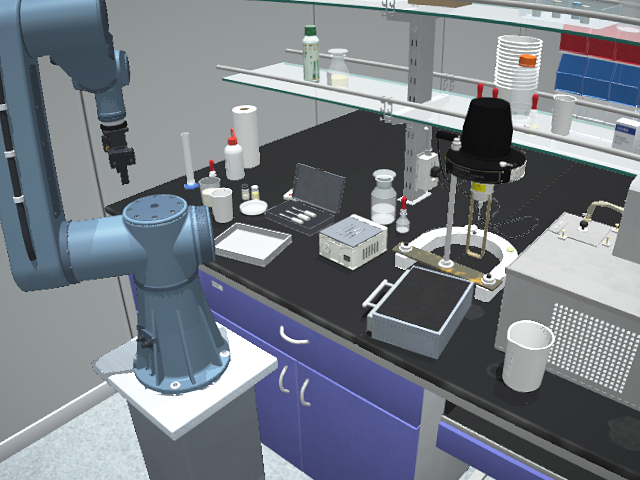

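View pics/top0.png

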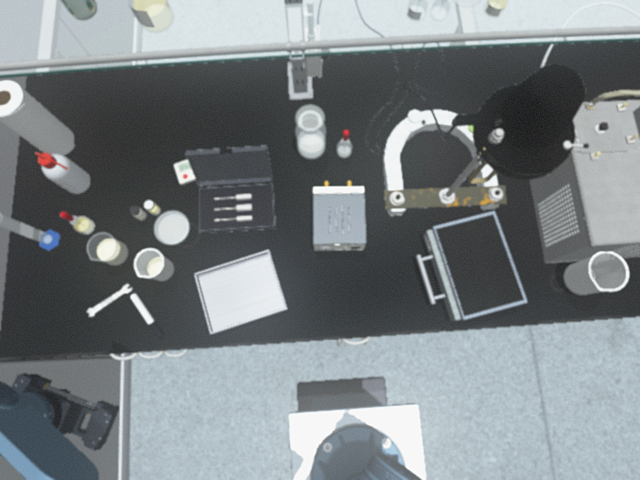

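The scene shows the pump at about (354,240) with its front toward the robot. The tool unit is at (420,310) with its handle at (378,296), and the tray is at (252,245). The top view has the pump at (340,220), the unit at (475,268) and its handle bar from (420,256) to (437,302). Next I'll take a wrist close-up of the handle and work out the unit's yaw.

Run:
```python
from h import *
s=snap('top')
for p in [(437,229),(493,213),(526,300),(463,318)]: print('unit',atz(s,p,.07).round(3))
for p in [(420,256),(437,302)]: print('bar',atz(s,p,.039).round(3))
for p in [(313,193),(365,191),(366,249),(313,250)]: print('pump',atz(s,p,.08).round(3))
for p in [(195,272),(268,252),(287,310),(211,332)]: print('tray',atz(s,p,.026).round(3))
# candidate wrist pose over handle, jaws along bar
ang=np.deg2rad(10)
q=(R.from_euler('z',ang)*R.from_quat([0,1,0,0])).as_quat()
move_ptp([.40,-.16,.30],[1,0,0,0])
s=snap('wrist','w1');print(np.round(s['cam_to_world'],3).tolist())
for l,z in [('tool_unit_drawer0_handle',.039),('tool_unit',0),('pry_notch',.07)]:
    for r in landmark_of('wrist',l)[:2]: print(l,r['conf'],r['point'],atz(s,r['point'],z).round(3))
o=get_obs();print(o['t'],o['position'],o['joint_positions'])
```

```text
unit [ 0.572 -0.241  0.07 ]
unit [ 0.604 -0.389  0.07 ]
unit [ 0.379 -0.436  0.07 ]
unit [ 0.347 -0.276  0.07 ]
bar [ 0.512 -0.198  0.039]
bar [ 0.392 -0.226  0.039]
pump [0.684 0.064 0.08 ]
pump [ 0.681 -0.068  0.08 ]
pump [ 0.53  -0.057  0.08 ]
pump [0.536 0.073 0.08 ]
tray [0.511 0.379 0.026]
tray [0.551 0.19  0.026]
tray [0.399 0.148 0.026]
tray [0.357 0.339 0.026]
[[0.001, 0.946, 0.323, 0.486], [-1.0, 0.001, -0.001, -0.158], [-0.001, -0.323, 0.946, 0.447], [0.0, 0.0, 0.0, 1.0]]
tool_unit_drawer0_handle 0.82 [360.4, 142.8] [ 0.454 -0.204  0.039]
pry_notch 0.71 [132.1, 38.2] [0.551 0.008 0.07 ]
3.8833 [ 0.40018451 -0.15960467  0.29994859] [-6.56464243e-01 -2.07883095e-01  1.86738490e+00  2.86036084e-05
  1.48223522e+00  9.13261328e-01]
```

View pics/w1.png

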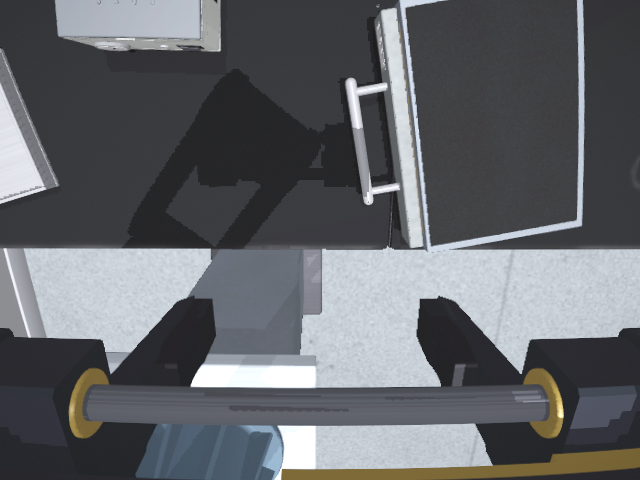

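The wrist view shows the handle bar's ends at (351,82) and (368,202). The front panel lies just to its right, and the pump is at the top left.

Run:
```python
from h import *
s=snap('wrist')
a,b=atz(s,(351,82),.039),atz(s,(368,202),.039)
print(a,b,np.linalg.norm(a-b)); m=(a+b)/2
y=(a-b)[:2]; y/=np.linalg.norm(y)  # unit +y ~ world +x
x=np.array([y[1],-y[0]]); print('x',x,'yaw',np.arctan2(x[1],x[0]))
for p in [(395,15),(424,240)]: print('face top',atz(s,p,.065).round(3))
hd=np.array([*x]); 
# hook closed fingers behind the bar, jaws along bar
p=m[:2]+x*.0175
yaw=np.arctan2(y[1],y[0])
# tool z down, tool y along bar
def q(yv): 
    yv=np.array([*yv,0.]);z=np.array([0,0,-1.]);return R.from_matrix(np.c_[np.cross(yv,z),yv,z]).as_quat()
for sg in (1,-1): print(sg,inverse_kinematics([*p,.022],q(sg*y)))
best=min((1,-1),key=lambda g:abs(np.array(inverse_kinematics([*p,.022],q(g*y)))[5]))
Q=q(best*y)
grab(20)
move_ptp([*p,.09],Q)
s=snap('wrist','w2'); 
r=landmark_of('wrist','tool_unit_drawer0_handle');print(r[:1],r and atz(s,r[0]['point'],.039), 'tcp',p, 'width',get_obs()['width'])
f=move_l([*p,.022],speed=.08,stop_force=8);print('hit',f,get_obs()['position'],get_obs()['t'])
import json;json.dump(dict(m=m.tolist(),x=x.tolist(),y=y.tolist(),Q=Q.tolist()),open('unit.json','w'))
if not f:
    e=p-x*.150
    print(move_l([*e,.022],speed=.09,stop_force=30)); o=get_obs()
    print(o['position'],(p-o['position'][:2])@x,o['wrist_force'],o['t'])
```

```text
[ 0.51296794 -0.19298009  0.039     ] [ 0.39129444 -0.21470102  0.039     ] 0.12359708524988679
x [ 0.17573988 -0.98443664] yaw -1.3941390296284892
face top [ 0.568 -0.229  0.065]
face top [ 0.357 -0.272  0.065]
1 [-6.87036432e-01  3.45457827e-01  1.91183327e+00 -4.44089210e-16
  8.84301559e-01 -8.63693729e-01]
-1 [-6.87036432e-01  3.45457827e-01  1.91183327e+00 -4.44089210e-16
  8.84301559e-01  2.27789892e+00]
[{'point': [315.2, 241.9], 'conf': 0.87}] [ 0.45322205 -0.20375427  0.039     ] tcp [ 0.45520664 -0.2210682 ] width 0.0005047670595709992
hit False [ 0.45543838 -0.22118352  0.02230549] 7.9
True
[ 0.43439695 -0.10508788  0.02210757] 0.11783236338935152 [-0.76319267 -8.0931348  -2.14768709] 9.1167
```

Run:
```python
from h import *
import json
u=json.load(open('unit.json'));x=np.array(u['x']);y=np.array(u['y'])
o=get_obs();p0=o['position'][:2].copy()
print(move_l([*(p0-x*.02),.022],speed=.03,stop_force=25)); o=get_obs();p=o['position'][:2];print((p0-p)@x,o['wrist_force'])
move_l([*(p+x*.004),.022],speed=.05)
p=p+x*.004
move_l([*p,.10],speed=.2)
# view from above drawer
e=p-x*.02
open_jaws()
move_l([e[0]-.08,e[1]-.03,.28],speed=.25)
s=snap('wrist','w3')
for l,z in [('tool_unit_drawer0_handle',.039),('drawer_floor',.022),('opening_tool',.022),('tool_tip',.032)]:
    for r in landmark_of('wrist',l)[:2]: print(l,round(r['conf'],2),r['point'],atz(s,r['point'],z).round(3))
print(get_obs()['t'])
```

```text
True
-0.00023404879733135705 [ 0.37386552 -6.24709504 -0.57775413]
tool_unit_drawer0_handle 0.68 [397.4, 178.4] [ 0.43  -0.087  0.039]
drawer_floor 0.95 [390.7, 284.6] [ 0.457 -0.21   0.022]
opening_tool 0.8 [357.0, 272.8] [ 0.416 -0.203  0.022]
opening_tool 0.43 [582.0, 125.1] [0.612 0.002 0.022]
tool_tip 0.89 [459.7, 260.2] [ 0.523 -0.163  0.032]
12.7417
```

View pics/w3.png

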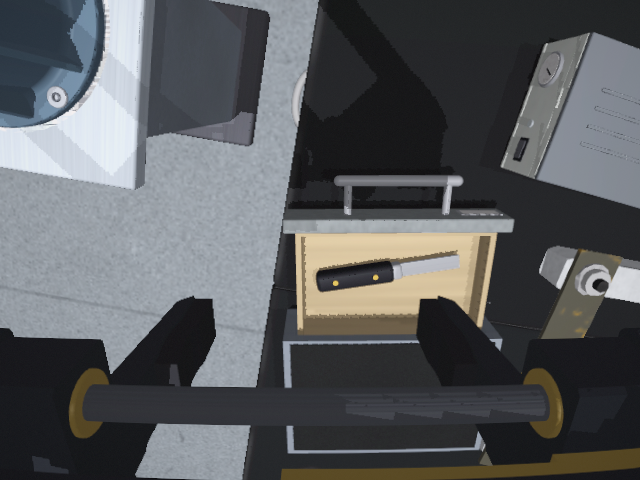

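The drawer is open. The tool lies in it with its handle at (355,275) and blade tip at (459,261), pointing away from the robot. Clearance for the open fingers is tight, so I'll measure the gap and the finger tips.

Run:
```python
from h import *
import json
u=json.load(open('unit.json'));x=np.array(u['x']);y=np.array(u['y']);m=np.array(u['m'][:2])
s=snap('wrist'); h=np.array([.43,-.087])
hd=(atz(s,(338,180),.039)+atz(s,(461,181),.039))/2; print('handle',hd, (m-hd[:2])@x, (m-hd[:2])@y); h=hd[:2]
def st(p,z): 
    P=atz(s,p,z)[:2]; return ((P-h)@x).round(4),((P-h)@y).round(4)
for n,p,z in [('panel front top',(286,220),.065),('panel back top',(286,233),.065),('int front',(306,234),.048),('int front R',(477,234),.048),('unit edge L',(288,341),.07),('unit edge R',(500,336),.07),('int left',(305,280),.048),('int right',(476,280),.048),('origin',(357,272.8),.022),('tip',(459.7,260.2),.032),('floorback',(300,318),.022)]: print(n,st(p,z))
o=get_obs();T=R.from_quat(o['tool_rot']).as_matrix();c=np.array(o['position'])
for d in (0,.064):
  pts=[c+T@[xx,yy,-d] for xx in(-.009,.009) for yy in(-.0615,-.044,.044,.0615)]
  print(d,proj(s,pts).round(0).tolist())
im=s['image'][:,:,::-1].copy()
for k in (0,.03):
  for xx in(-.009,.009):
    for yy in(-.0615,-.044,.044,.0615): cv2.circle(im,tuple(int(v) for v in proj(s,[c+T@[xx,yy,-k]])[0]),2,(0,0,255) if k==0 else (0,255,0),-1)
cv2.imwrite('pics/c1.png',cv2.resize(im[200:420,120:520],None,fx=2,fy=2))
```

```text
handle [ 0.43299326 -0.08789621  0.039     ] 0.11750315763632653 -0.0015359646832161483
panel front top (np.float64(0.0347), np.float64(-0.1137))
panel back top (np.float64(0.048), np.float64(-0.1139))
int front (np.float64(0.0546), np.float64(-0.0947))
int front R (np.float64(0.0535), np.float64(0.0832))
unit edge L (np.float64(0.1691), np.float64(-0.114))
unit edge R (np.float64(0.1633), np.float64(0.1171))
int left (np.float64(0.1067), np.float64(-0.096))
int right (np.float64(0.1062), np.float64(0.0899))
origin (np.float64(0.1096), np.float64(-0.0373))
tip (np.float64(0.0895), np.float64(0.0752))
floorback (np.float64(0.169), np.float64(-0.1029))
0 [[175.0, 336.0], [214.0, 337.0], [413.0, 337.0], [452.0, 336.0], [170.0, 300.0], [210.0, 300.0], [416.0, 300.0], [457.0, 300.0]]
0.064 [[104.0, 455.0], [161.0, 457.0], [463.0, 457.0], [521.0, 455.0], [90.0, 407.0], [151.0, 409.0], [473.0, 409.0], [534.0, 407.0]]
```

View pics/c1.png

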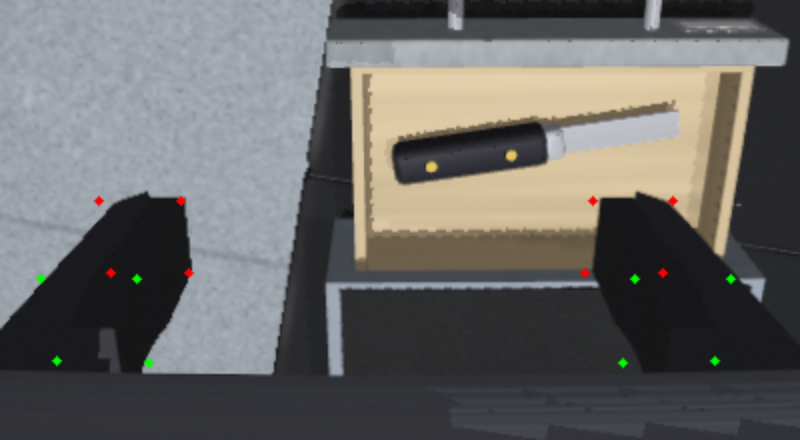

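The fingers measure 123 mm over their backs. The usable gap between the drawer's front wall and the unit is about 109 mm, so a square grasp won't fit. I'll nudge the blade rearward with closed fingers, grasp with the jaws set diagonally (about 42°), then turn back to square before lifting.

```bash
cat >> h.py <<'E'
import json
u=json.load(open('unit.json'));ux=np.array(u['x']);uy=np.array(u['y']);H=np.array([.43299,-.0879]);Q0=np.array(u['Q'])
W=lambda s,y:(H+ux*s+uy*y)
SY=lambda P:((np.array(P)[:2]-H)@ux,(np.array(P)[:2]-H)@uy)
E
python3 - <<'E'
from h import *
grab(20)
p=W(.071,.045); move_ptp([*p,.10],Q0.tolist())
print(move_l([*p,.0265],speed=.12,stop_force=8))
print(get_obs()['position'])
print(move_l([*W(.145,.045),.0265],speed=.08,stop_force=15)); o=get_obs(); print(SY(o['position']))
move_l([*W(.138,.045),.0265],speed=.1)
move_l([*W(.138,.045),.10],speed=.2)
open_jaws()
e=W(.05,0); move_l([e[0]-.11,e[1]-.03,.26],speed=.25)
s=snap('wrist','w4')
for l,z in [('tool_unit_drawer0_handle',.039),('drawer_floor',.022),('opening_tool',.022),('tool_tip',.032)]:
    for r in landmark_of('wrist',l)[:2]: print(l,round(r['conf'],2),r['point'],np.round(SY(atz(s,r['point'],z)),4))
print(get_obs()['t'])
E
```

```text
False
[ 0.49035442 -0.1502914   0.02740431]
False
(np.float64(0.1444922579105289), np.float64(0.044850224152945276))
tool_unit_drawer0_handle 0.8 [434.1, 140.2] [ 0.0001 -0.0018]
drawer_floor 0.97 [421.0, 258.6] [0.1252 0.0008]
opening_tool 0.88 [385.8, 254.0] [ 0.1198 -0.0375]
opening_tool 0.61 [466.3, 304.6] [0.1811 0.0578]
tool_tip 0.59 [467.3, 309.3] [0.1816 0.0553]
tool_tip 0.46 [434.7, 139.9] [0.0003 0.0009]
20.2917
```

View pics/w4.png

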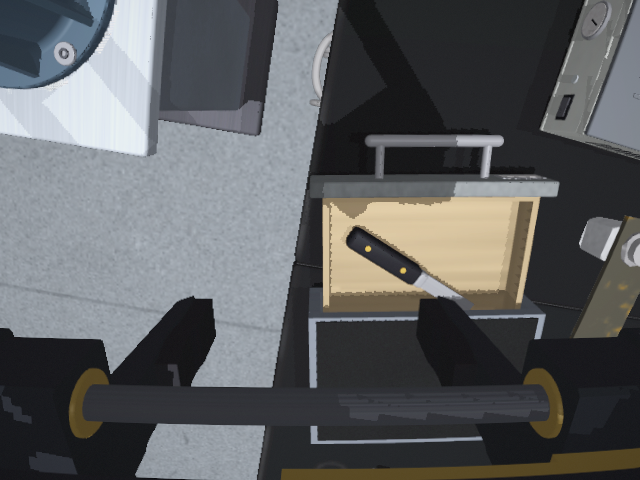

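The tool now lies at about 34°, handle (385,254) and blade tip (467,305), so diagonal jaws will fit.

```bash
cat >> h.py <<'E'
def qd(d):  # gripper down, tool x along horizontal world direction d
    x=np.array([d[0],d[1],0.]);x/=np.linalg.norm(x);z=np.array([0,0,-1.]);return R.from_matrix(np.c_[x,np.cross(z,x),z]).as_quat().tolist()
def du(a): a=np.deg2rad(a); return uy*np.cos(a)+ux*np.sin(a)
E
python3 - <<'E'
from h import *
C=W(.1105,-.010); q=qd(du(42))
move_ptp([*C,.10],q)
f=move_l([*C,.0255],speed=.10,stop_force=6);o=get_obs();print(f,o['position'],o['wrist_force'].round(1) if hasattr(o['wrist_force'],'round') else o['wrist_force'],o['t'])
if f: raise SystemExit
grab(25); print(get_obs()['width'])
move_l([*C,.029],speed=.05)
move_l([*W(.1105,-.02),.029],qd(du(5)),speed=.02)
grab(60); print(get_obs()['width'])
move_l([*W(.1105,-.02),.16],speed=.2)
s=snap('wrist','w5');o=get_obs();print(o['position'],o['width'],o['t'])
for l in ['opening_tool','tool_tip']:
    for r in landmark_of('wrist',l)[:1]: print(l,r,np.round(atz(s,r['point'],o['position'][2]+.009),4))
E
```

```text
False [ 0.44294325 -0.19874821  0.02595466] [-0.8 -0.1 -0.4] 23.2667
0.021343369705110037
0.021659882988708495
[ 0.43181712 -0.19950055  0.15848266] 0.021359909248422536 26.3917
opening_tool {'point': [316.4, 347.7], 'conf': 0.92} [ 0.423  -0.1997  0.1675]
tool_tip {'point': [308.8, 68.9], 'conf': 0.91} [ 0.5303 -0.1875  0.1675]
```

View pics/w5.png

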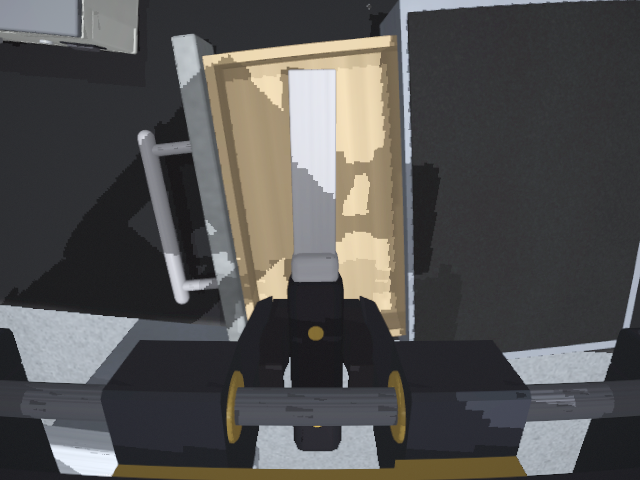

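The tool is held firmly with the blade forward, tip at (309,69) and the handle between the fingers. Next I'll move to a standoff beside the pump and localise the cover.

Run:
```python
from h import *
q=qd([1,-.055])
move_ptp([.50,-.085,.20],q)
s=snap('wrist','w6');o=get_obs();print(o['position'],o['t'])
for l,z in [('air_pump',0),('pry_notch',.0695),('cover_hinge',.08),('cover_edge',.074),('tool_tip',o['position'][2]+.006)]:
    for r in landmark_of('wrist',l)[:2]: print(l,round(r['conf'],2),np.round(r['point']),atz(s,r['point'],z).round(4))
```

```text
[ 0.49924053 -0.08526313  0.19891396] 27.1583
air_pump 0.73 [202.  65.] [0.6271 0.0046 0.    ]
pry_notch 0.92 [184. 169.] [0.5506 0.0091 0.0695]
cover_edge 0.83 [184. 171.] [0.5492 0.0074 0.074 ]
tool_tip 0.69 [310.  69.] [ 0.5985 -0.0869  0.2049]
```

View pics/w6.png

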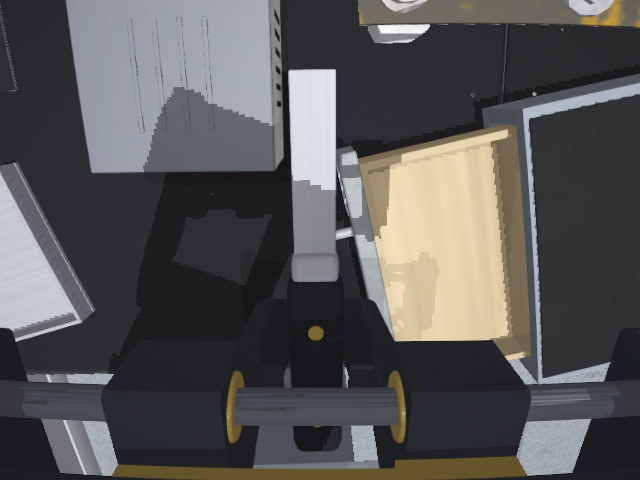

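The pump cover's front edge runs from (92,172) to (273,170). The blade tip is at (312,69).

Run:
```python
from h import *
s=snap('wrist');o=get_obs()
a,b=atz(s,(92,172),.08),atz(s,(273.5,170),.08);c=atz(s,(273.5,2),.08);d=atz(s,(68,2),.08)
print(a,b,c,d,'w',np.linalg.norm(a-b),'mid',(a+b)/2)
print('yaws',np.degrees([np.arctan2(*(b-a)[:2])+0, np.arctan2((c-b)[1],(c-b)[0]),np.arctan2((d-a)[1],(d-a)[0])]))
T=R.from_quat(o['tool_rot']).as_matrix()
for uv in [(312,69),(290,69),(335,69)]:
    t=atz(s,uv,o['position'][2]+.006); print('tip in tool',(T.T@(t-o['position'])).round(4))
for q in [[.42,.01,.0635],[.44,.01,.0635],[.6,.01,.17]]: print(inverse_kinematics(q,qd([1,-.055])))
```

```text
[0.55434402 0.07040977 0.08      ] [ 0.54727609 -0.05814076  0.08      ] [ 0.6509438  -0.06709963  0.08      ] [0.66286281 0.06350231 0.08      ] w 0.1287446818625114 mid [0.55081006 0.0061345  0.08      ]
yaws [-176.85294961   -4.93917841   -3.64208745]
tip in tool [ 0.0988 -0.0024 -0.0061]
tip in tool [ 0.0988 -0.0098 -0.0061]
tip in tool [ 0.0988  0.0054 -0.0061]
[-2.60402362e-01  9.26025223e-02  2.11519053e+00 -4.44089210e-16
  9.33799602e-01  1.36533861e+00]
[-2.48238322e-01  1.35336145e-01  2.06660434e+00 -4.44089210e-16
  9.39652169e-01  1.37750265e+00]
[-1.80924137e-01  3.03021667e-01  1.60334799e+00 -4.44089210e-16
  1.23522300e+00  1.44481683e+00]
```

```bash
cat >> h.py <<'E'
PY=np.deg2rad(-3.8); px=np.array([np.cos(PY),np.sin(PY)]); py=np.array([-px[1],px[0]]); F=np.array([.5508,.0068]); HG=F+.131*px
qp=qd(px)
def tcp_for_tip(along,z,lat=0): # along from front mouth; tip offset .0988 fwd, 2.4mm to +y
    p=F+px*(along-.0988)+py*(lat-.0024); return [*p,z-.006]
def lid(th,r=.108,g=.0075):
    c=np.array([-np.cos(th),np.sin(th)]);n=np.array([-np.sin(th),-np.cos(th)]);v=r*c+g*n
    return .131+v[0],.08+v[1]
E
python3 - <<'E'
from h import *
move_ptp(tcp_for_tip(-.03,.14),qp)
move_l(tcp_for_tip(-.03,.0695),speed=.15)
o=get_obs();print(o['position'],tcp_for_tip(-.03,.0695))
f=move_l(tcp_for_tip(.023,.0695),speed=.06,stop_force=7)
o=get_obs();print(f,o['position'],tcp_for_tip(.023,.0695),np.round(o['wrist_force'],1),o['t'])
s=snap('scene','s1')
im=s['image'][190:310,270:430,::-1];cv2.imwrite('pics/s1c.png',cv2.resize(im,None,fx=5,fy=5,interpolation=cv2.INTER_CUBIC))
E
```

```text
[0.42330965 0.01217775 0.06419523] [np.float64(0.4221241135230239), np.float64(0.012941354847619099), 0.0635]
False [0.47451859 0.00954992 0.06327497] [np.float64(0.4750075913425026), np.float64(0.009428838126419089), 0.0635] [ 0.8 -0.2 -0.1] 29.7333
```

View pics/s1c.png

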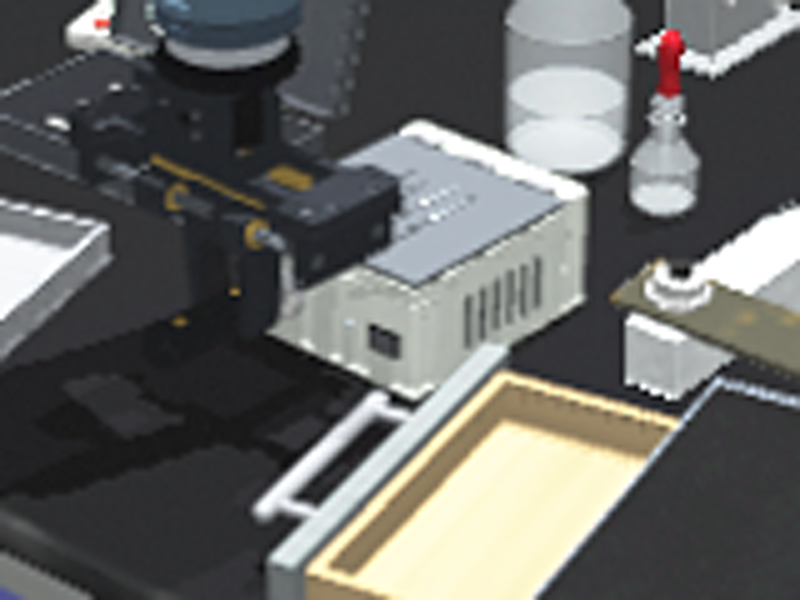

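The blade went in without contact force, and the gripper sits right in front of the pump. Now I'll lever the cover.

Run:
```python
from h import *
for i,th in enumerate(np.linspace(0,2.2,9)[1:]):
    a,z=lid(th); move_l(tcp_for_tip(a,z),speed=.09 if i<2 else .13)
    o=get_obs(); print(round(th,2),np.round(o['wrist_force'],1),round(o['width'],4),np.round(o['position'],3))
    if abs(np.linalg.norm(o['wrist_force']))>25: break
s=snap('scene','s2');im=s['image'][140:310,260:460,::-1];cv2.imwrite('pics/s2c.png',cv2.resize(im,None,fx=4,fy=4,interpolation=cv2.INTER_CUBIC))
print(o['t'])
for l in ['cover_edge','cover_hinge']: print(l,landmark_of('scene',l)[:1])
for th in (1.8,2.0,2.2):
    c=np.array([-np.cos(th),np.sin(th)])*.131; print(th,proj(s,[*(HG+px*c[0]),.08+c[1]]).round(0))
```

```text
0.28 [ 0.2 -0.5 -0.5] 0.0212 [0.477 0.009 0.096]
0.55 [-0.3 -0.4 -1. ] 0.0213 [0.487 0.009 0.124]
0.82 [-0.7  0.1 -0.6] 0.0211 [0.505 0.007 0.148]
1.1 [ 0.2 -0.7 -0.2] 0.0214 [0.527 0.006 0.166]
1.38 [-0.4  0.6 -0.8] 0.0215 [0.554 0.004 0.178]
1.65 [ 0.3 -0.4 -0.3] 0.0216 [0.583 0.002 0.182]
1.93 [-0.   0.7 -0.2] 0.021 [0.612 0.    0.177]
2.2 [ 0.5 -0.2 -0.8] 0.0215 [ 0.64  -0.001  0.166]
33.0333
cover_edge [{'point': [382.4, 182.1], 'conf': 0.62}]
cover_hinge [{'point': [366.6, 222.2], 'conf': 0.69}]
1.8 [[374. 179.]]
2.0 [[380. 179.]]
2.2 [[385. 181.]]
```

View pics/s2c.png

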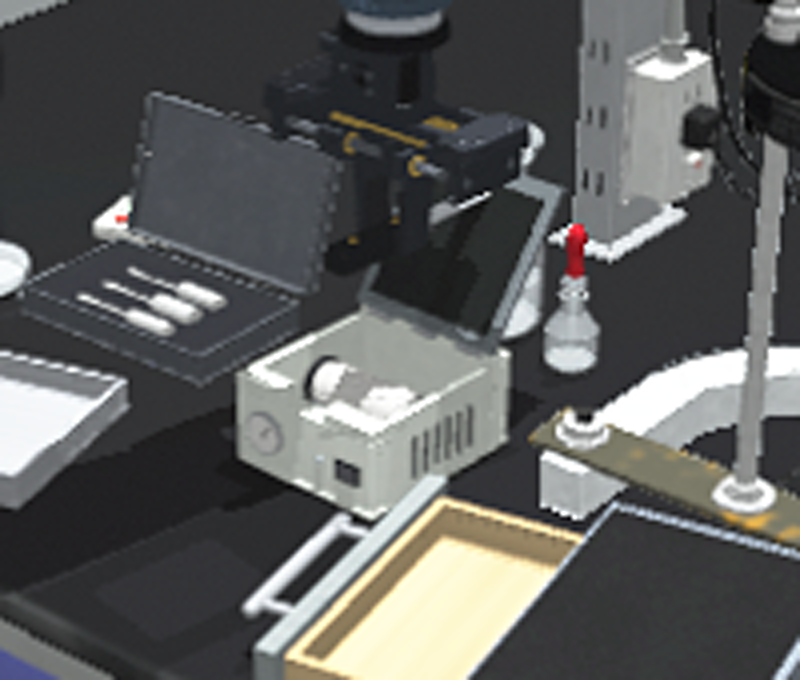

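The cover leans well back, and its edge at (382,182) is close to the prediction for the stop. I'll press it to the stop, then return the tool.

Run:
```python
from h import *
a,z=lid(2.4); print(move_l(tcp_for_tip(a,z),speed=.06,stop_force=8)); o=get_obs(); print(np.round(o['position'],4),np.round(o['wrist_force'],1),np.round(tcp_for_tip(*lid(2.3)),4),np.round(tcp_for_tip(a,z),4))
p=np.array(o['position']); b=p.copy(); b[:2]-=px*.10; b[2]+=.02
move_l(b.tolist(),speed=.25)
s=snap('scene'); 
for l in ['cover_edge']: print(l,landmark_of('scene',l)[:1])
c=W(.1105,-.02)
move_ptp([*c,.16],qd(du(5)))
f=move_l([*c,.031],speed=.15,stop_force=6); print(f,get_obs()['position'])
f=move_l([*W(.1105,-.010),.031],qd(du(42)),speed=.02)
f=move_l([*W(.1105,-.010),.0262],speed=.03,stop_force=5); o=get_obs(); print(f,o['position'],o['t'])
open_jaws()
move_l([*W(.1105,-.010),.12],speed=.2)
print(get_obs()['t'])
e=F+px*.03; move_ptp([e[0]-.05,e[1],.26],qd(px))
s=snap('wrist','w7'); o=get_obs();print(o['t'],o['position'])
for l,z in [('filter_cartridge',.0455)]:
    for r in landmark_of('wrist',l)[:2]: print(l,r,atz(s,r['point'],z))
    print(search_frame('wrist',l)[:1])
s=snap('top','t2')
for l,z in [('filter_cartridge',.0455),('opening_tool',.022),('tool_tip',.03),('drawer_floor',.022)]:
    for r in landmark_of('top',l)[:1]: print(l,r,atz(s,r['point'],z),SY(atz(s,r['point'],z)))
```

```text
True
[ 0.6401 -0.0017  0.1631] [-5.3 -2.2  2.7] [ 0.649  -0.0021  0.1595] [ 0.6572 -0.0027  0.1525]
cover_edge [{'point': [381.8, 180.6], 'conf': 0.67}]
False [ 0.43344867 -0.20039645  0.03169662]
False [ 0.44228217 -0.19825572  0.02586162] 37.0833
38.7667
39.8417 [0.52984463 0.00382786 0.25823234]
filter_cartridge {'point': [311.4, 102.0], 'conf': 0.79} [0.6221086 0.0031701 0.0455   ]
filter_cartridge {'point': [310.5, 187.8], 'conf': 0.29} [0.54547198 0.00947682 0.0455    ]
[{'bbox': [252.9, 81.5, 370.0, 127.9], 'conf': 0.62}]
opening_tool {'point': [419.0, 287.5], 'conf': 0.79} [ 0.43345568 -0.18972714  0.022     ] (np.float64(0.10032420081488005), np.float64(-0.017436658458672216))
tool_tip {'point': [438.2, 247.7], 'conf': 0.8} [ 0.53181252 -0.24959948  0.03      ] (np.float64(0.17654995537401696), np.float64(0.06886746166677606))
drawer_floor {'point': [424.7, 283.0], 'conf': 0.63} [ 0.44393818 -0.20564008  0.022     ] (np.float64(0.11783167865983445), np.float64(-0.009913837616478351))
```

View pics/w7.png

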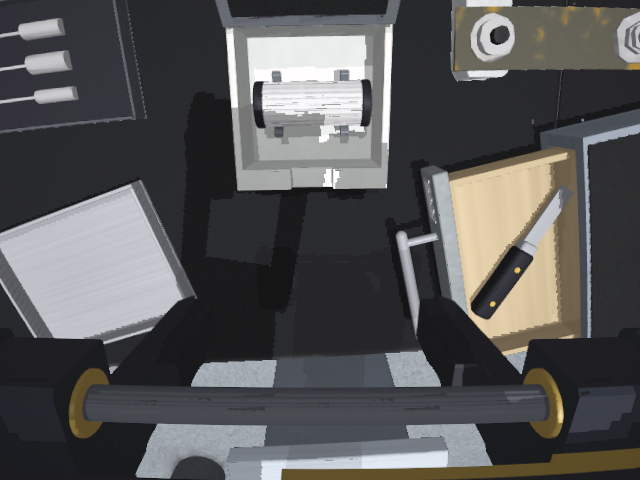

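Tool is back in the drawer (handle (502,283), tip (568,190)) and the cover is at its stop. The cartridge is at (311,103) with cradle posts at (277,76), (343,76), (278,130) and (344,130). The well is 114 mm in x, less than the 123 mm fingers, so I need the cradle height before a diagonal grasp. I'll take an oblique close-up and triangulate.

Run:
```python
from h import *
import pickle
s1=snap('wrist')
move_ptp([.535,-.10,.15],qd(px))
s2=snap('wrist','w8'); pickle.dump((s1,s2),open('s.pkl','wb'))
C=F+px*.072
uv=proj(s2,[*C,.05])[0];print(uv,get_obs()['t'])
u0,v0=int(max(0,uv[0]-130)),int(max(0,uv[1]-100));print('crop',u0,v0)
cv2.imwrite('pics/w8c.png',cv2.resize(s2['image'][v0:v0+195,u0:u0+260,::-1],None,fx=3,fy=3,interpolation=cv2.INTER_CUBIC))
```

```text
[146.01162919 121.20059613] 40.95
crop 16 21
```

View pics/w8c.png

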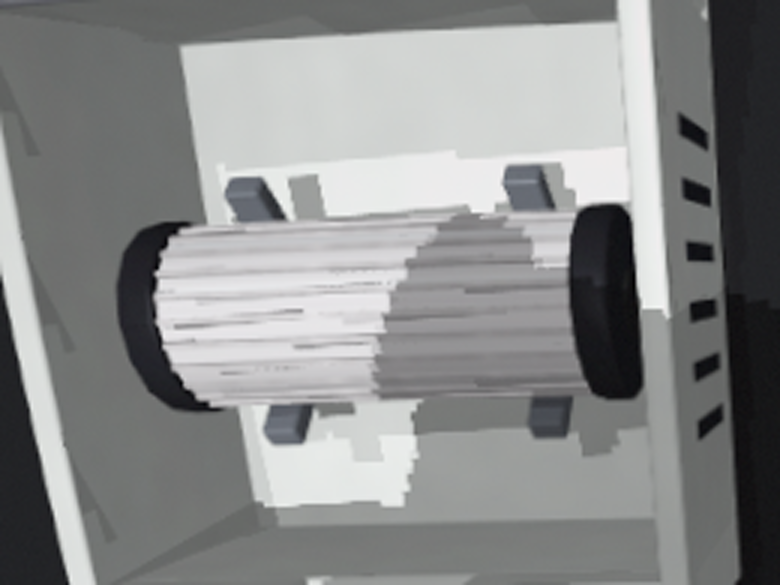

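The oblique view shows four small cradle arms whose ends project beyond the cartridge: rear at crop (246,180) and (523,168), front at (285,440) and (549,436). I'll triangulate these.

Run:
```python
from h import *
import pickle
s1,s2=pickle.load(open('s.pkl','rb'))
def tri(a,b):
    o1,d1=ray(s1,a);o2,d2=ray(s2,b);A=np.c_[d1,-d2];t=np.linalg.lstsq(A,o2-o1,rcond=None)[0]
    P=(o1+d1*t[0]+o2+d2*t[1])/2; return P,np.linalg.norm(o1+d1*t[0]-o2-d2*t[1])
Z=F+px*.075
for a,b in [((277,72),(98,81)),((343,71),(190.3,77)),((278,135),(111,167.7)),((344,134),(199,166.3))]:
    P,e=tri(a,b); v=P[:2]-Z; print('pump xyz',(v@px).round(4),(v@py).round(4),P[2].round(4),'res',e.round(4))
# floor/rim edges in pump frame
for n,p,z in [('cart',(311.5,103.5),.05),('capL',(257,104),.05),('capR',(367,103),.05),('well front top',(310,169),.074),('well L',(237,100),.08),('well R',(383,100),.08)]:
    v=atz(s1,p,z)[:2]-Z; print(n,(v@px).round(4),(v@py).round(4))
```

```text
pump xyz 0.0226 0.0314 0.0429 res 0.0008
pump xyz 0.0237 -0.0268 0.0381 res 0.0008
pump xyz -0.032 0.032 0.0413 res 0.0017
pump xyz -0.0314 -0.0286 0.0424 res 0.0022
cart -0.0037 0.0012
capL -0.0039 0.0491
capR -0.0032 -0.0476
well front top -0.0577 0.0024
well L -0.0011 0.0607
well R -0.0014 -0.0566
```

Cradle arm tops are at z≈0.042, ends at x≈±27 mm, y≈±30 mm. A vertical gripper would also put its wide body into the leaning cover. I'll search numerically for a collision-free grasp, allowing yaw, lean and offset.

```bash
cat > srch.py <<'E'
import numpy as np
from scipy.spatial.transform import Rotation as R
from scipy.optimize import differential_evolution as DE
# pump frame (mm), z up.  obstacles: boxes (centre, half, R)
I=np.eye(3); B=[]
def box(x0,x1,y0,y1,z0,z1): B.append((np.array([(x0+x1)/2,(y0+y1)/2,(z0+z1)/2]),np.array([x1-x0,y1-y0,z1-z0])/2,I))
box(-76,-57.5,-65,-18,0,74);box(-76,-57.5,18,65,0,74);box(-76,-57.5,-18,18,0,65)
box(55,75,-65,65,0,80);box(-75,75,-75,-58,0,80);box(-75,75,60,75,0,80)
box(-57,57,-59,60,-20,8)
for sx in(-1,1):
    for y in(-29,31): box(-4+(14 if sx>0 else -28),-4+(28 if sx>0 else -14),y-4.5,y+4.5,8,42.5)
th=2.2; c=np.array([-np.cos(th),0,np.sin(th)]); n=np.array([-np.sin(th),0,-np.cos(th)])
Rc=np.c_[c,[0,1,0],np.cross(c,[0,1,0])]; B.append((np.array([55,0,80])+c*62+n*2.5,np.array([70,66,4.]),Rc))
CX,CZ=-3.7,45.5
def grid(x,y,z,n): return np.stack(np.meshgrid(np.linspace(*x,n[0]),np.linspace(*y,n[1]),np.linspace(*z,n[2])),-1).reshape(-1,3)
body=grid((-37.5,37.5),(-93.5,93.5),(-130,-64),(6,14,5))
def fing(w,s,t=17.5): 
    return np.r_[grid((-9,9),(s*w,s*(w+t)),(-64,-14),(4,4,8)),grid((-9,9),(s*w,s*(w+t-2.5)),(-14,0),(4,4,4))]
FO=[np.r_[fing(w,1),fing(w,-1)] for w in (44,36,28,20)]
def sd(P):
    m=np.full(len(P),1e9)
    for c0,h,Rr in B:
        q=np.abs((P-c0)@Rr)-h; m=np.minimum(m,np.linalg.norm(np.maximum(q,0),axis=1)+np.minimum(q.max(1),0))
    return m
def pose(v):
    a,b,x,y,z=v[:5]; r2=v[5] if len(v)>5 else 0
    z0=np.array([0,0,-1.]); j=np.array([np.cos(a),np.sin(a),0]); xt=np.cross(j,z0)
    M=R.from_euler('y',-b).as_matrix()@R.from_euler('x',r2).as_matrix()@np.c_[xt,j,z0]   # lean body toward -x
    return M,np.array([x,y,z])
def cyl(P): 
    r=np.hypot(P[:,0]-CX,P[:,2]-CZ); R_=np.where(np.abs(P[:,1]-1)>40,20,18); dy=np.abs(P[:,1]-1)-50
    return np.maximum(r-R_,dy)
def ev(v):
    M,t=pose(v); T=lambda P:P@M.T+t
    b=sd(T(body)).min(); b=min(b,cyl(T(body)).min())
    o=sd(T(FO[0])).min(); co=cyl(T(FO[0])).min()
    sw=min(sd(T(f)).min() for f in FO[1:])
    L=M.T@(np.array([CX,1,CZ])-t)   # cart centre in tool frame
    return b,o,co,sw,L
def cost(v):
    b,o,co,sw,L=ev(v)
    g=min(b/1.5,o,co,sw*1.5,4); dep=-L[2]-4   # tip >=4mm past the axis
    return -g+max(0,-dep)*1.0+max(0,abs(L[1])-10)*.15+max(0,abs(L[0])-8)*.3
if __name__=='__main__':
    for nm,bd in [('noroll',[(.3,1.3),(-.1,.8),(-50,20),(-30,30),(15,60)]),('roll',[(.3,1.3),(-.2,.8),(-50,20),(-30,30),(15,60),(-.7,.7)]),('roll-',[(-1.3,1.3),(-.2,.9),(-50,30),(-40,40),(15,60),(-.9,.9)])]:
        r=DE(cost,bd,seed=1,popsize=12,maxiter=120,tol=1e-6,polish=False)
        print(nm,round(r.fun,2),np.round(r.x,3).tolist(),[np.round(k,1).tolist() for k in ev(r.x)],flush=True)
E
timeout 560 python3 srch.py
```

```text
noroll 0.04 [0.663, 0.244, 1.616, 12.748, 40.036] [0.0, -0.0, 7.4, 0.0, [-6.9, -10.3, -6.6]]
roll -1.02 [0.867, 0.347, 1.606, -6.81, 46.138, -0.378] [1.7, 1.1, 1.1, 0.8, [8.4, 1.8, -4.0]]
roll- 0.17 [0.721, 0.112, -1.993, 13.08, 42.558, 0.075] [-0.3, -0.2, 7.8, 0.2, [-8.0, -8.8, -4.0]]
```

```bash
sed -e 's/box(55,75/box(56.5,75/; s/-75,-58,0,80/-75,-58.5,0,80/; s/60,75,0,80/60.5,75,0,80/; s/,8,42.5)/,8,41.5)/; s/np.array(\[70,66,4.\])/np.array([69,65,3.])/; s/n\*2.5/n*3/' -e 's/(s\*w,s\*(w+t-2.5))/(s*w,s*(w+t-4))/; s/def fing(w,s,t=17.5)/def fing(w,s,t=17)/' -e 's/min(b\/1.5,o,co,sw\*1.5,4)/min(b*1.0+1,o,co,sw*1.5,4)/; s/dep=-L\[2\]-4/dep=-L[2]-PD/' srch.py | sed '1i PD=4' | sed '/__main__/,$d' > srch2.py
cat > run2.py <<'E'
import srch2 as S, numpy as np
from scipy.optimize import differential_evolution as DE
for pd in (4,7):
  S.PD=pd
  for bd in ([(.3,1.3),(-.1,.6),(-40,20),(-30,30),(15,60)],[(-1.3,-.3),(-.1,.6),(-40,20),(-30,30),(15,60)]):
    r=DE(S.cost,bd,seed=2,popsize=12,maxiter=90,tol=1e-6,polish=False)
    print(pd,round(r.fun,2),np.round(r.x,3).tolist(),[np.round(k,1).tolist() for k in S.ev(r.x)],flush=True)
E
timeout 500 python3 run2.py
```

```text
4 -0.44 [0.79, -0.0, -5.813, 3.115, 42.387] [0.3, 1.3, 4.5, 0.9, [-3.0, -0.0, -3.1]]
4 -0.44 [-0.79, 0.0, -5.811, -1.111, 42.385] [0.3, 1.3, 4.5, 0.9, [3.0, -0.0, -3.1]]
7 1.36 [0.521, 0.039, -3.112, 3.182, 32.291] [-2.2, -1.4, 15.6, -0.9, [-1.9, -1.1, -13.2]]
7 0.1 [-0.645, 0.242, 1.798, -11.489, 39.628] [-0.4, -0.0, 7.9, 0.7, [7.6, -10.6, -7.0]]
```

A vertical grasp with the jaws at 45° and the tip at z≈0.0424 is just clear everywhere. As it closes, the cartridge should turn and ride up over the cradle arms. I'll descend with a force stop.

```bash
cat >> h.py <<'E'
Z=F+px*.075
PW=lambda x,y:Z+px*x+py*y
def qa(a): return qd([np.cos(a),np.sin(a)])
A=np.deg2rad(135)+PY
E
python3 - <<'E'
from h import *
C=PW(-.0058,.0025)
move_ptp([*C,.13],qa(A))
f=move_l([*C,.0424],speed=.08,stop_force=6); o=get_obs(); print(f,np.round(o['position'],4),C,np.round(o['wrist_force'],1),o['t'])
if f and o['position'][2]>.048: raise SystemExit
grab(15); o=get_obs(); print('w',o['width'],np.round(o['wrist_force'],1))
move_l([*C,.065],speed=.06,stop_force=15)
o=get_obs(); print('w',o['width'],np.round(o['position'],3),np.round(o['wrist_force'],1),o['t'])
s=snap('wrist','w9')
for r in search_frame('wrist','filter_cartridge')[:2]: print(r)
E
```

```text
True [0.6174 0.0051 0.0533] [0.62001355 0.00470835] [-8.2 -0.   7.4] 43.6667
```

The stop came at z=0.053. The force direction (−8, 0, +7) matches the gripper body touching the leaning cover, which bears towards its stop. I'll redo the search with the cover inflated accordingly.

```bash
cat > run3.py <<'E'
import srch2 as S, numpy as np
from scipy.optimize import differential_evolution as DE
c0,h,Rr=S.B[-1]; S.B[-1]=(c0+S.n*3.5,h+np.array([3,0,3.5]),Rr)
S.PD=3.5
def cost(v):
    b,o,co,sw,L=S.ev(v); g=min(b,o,co/1.5,sw*1.5,3); dep=-L[2]-S.PD
    return -g+max(0,-dep)*1.0+max(0,abs(L[1])-14)*.15+max(0,abs(L[0])-12)*.3
from multiprocessing import Pool
def go(bd):
    r=DE(cost,bd,seed=3,popsize=12,maxiter=110,tol=1e-6,polish=False); return round(r.fun,2),np.round(r.x,3).tolist(),[np.round(k,1).tolist() for k in S.ev(r.x)]
x=[(-50,20),(-30,30),(15,60)]
with Pool(4) as p:
    for r in p.imap(go,[[(.3,1.4),(0,.7)]+x,[(-1.4,-.3),(0,.7)]+x,[(.3,1.4),(0,.7)]+x+[(-.6,.6)],[(-1.4,-.3),(0,.7)]+x+[(-.6,.6)]]): print(r,flush=True)
E
timeout 500 python3 run3.py
```

```text
(np.float64(0.56), [0.711, 0.305, 0.684, 14.43, 40.494], [2.5, -0.6, 6.8, 0.1, [-8.4, -10.8, -6.1]])
(np.float64(0.93), [-0.697, 0.307, 0.837, -13.351, 40.372], [2.2, -0.9, 7.2, 1.5, [9.2, -11.3, -6.3]])
(np.float64(-1.2), [0.907, 0.407, 1.607, -10.838, 49.127, -0.402], [1.3, 1.2, 1.8, 2.8, [12.0, 5.1, -3.5]])
(np.float64(-0.01), [-0.827, 0.102, -7.067, -13.336, 46.654, -0.349], [0.0, 0.0, 4.7, 0.0, [11.8, -8.1, -3.5]])
```

```bash
cat > run4.py <<'E'
import srch2 as S, numpy as np
from scipy.optimize import differential_evolution as DE
from scipy.spatial.transform import Rotation as R
c0,h,Rr=S.B[-1]; S.B[-1]=(c0+S.n*3.5,h+np.array([3,0,3.5]),Rr)
def pose(v):   # jaws horizontal at yaw a, body tipped by g about the jaw axis
    a,g,x,y,z=v; j=np.array([np.cos(a),np.sin(a),0]); xt=np.cross(j,[0,0,-1.])
    zt=np.array([0,0,-1.])*np.cos(g)-xt*np.sin(g); return np.c_[np.cross(j,zt),j,zt],np.array([x,y,z])
S.pose=pose
def cost(v):
    b,o,co,sw,L=S.ev(v); M,t=pose(v); g=min(b,o,co/1.5,sw,4); d=np.array([S.CX,1])-t[:2]
    jo=d@M[:2,1]; ax=d@np.array([-M[1,1],M[0,1]])
    return -g+max(0,5-(S.CZ-t[2])/np.cos(v[1]))+max(0,abs(jo)-8)*.2+max(0,abs(ax)-15)*.3
from multiprocessing import Pool
def go(bd):
    r=DE(cost,bd,seed=3,popsize=14,maxiter=130,tol=1e-6,polish=False); return round(r.fun,2),np.round(r.x,3).tolist(),[np.round(k,1).tolist() for k in S.ev(r.x)]
x=[(-40,30),(-40,40),(15,60)]
if __name__=='__main__':
  with Pool(4) as p:
    for r in p.imap(go,[[(.3,1.4),(0,1.1)]+x,[(.3,1.4),(-1.1,0)]+x]): print(r,flush=True)
E
timeout 500 python3 run4.py
```

```text
(np.float64(1.91), [0.901, 0.52, 6.28, -10.56, 41.159], [-1.9, -1.6, -2.9, -1.9, [10.9, 2.9, -11.2]])
(np.float64(2.75), [0.713, -0.101, -11.095, 14.539, 40.515], [-2.7, -2.7, 0.4, -1.9, [-14.5, -3.3, -6.5]])
```

The sampled body was tunnelling through the thin cover plate in my check. I'll make the cover thick on its far side and repeat the search.

```bash
cat > run5.py <<'E'
import srch2 as S, numpy as np
from scipy.optimize import differential_evolution as DE
c0,h,Rr=S.B[-1]; S.B[-1]=(c0-S.n*40+S.n*.5,h+np.array([2,0,40.]),Rr)
def pose(v):   # general: yaw a of jaws, then tip vector (lean dir)
    a,x,y,z,wx,wy=v; j=np.array([np.cos(a),np.sin(a),0]); z0=np.array([0,0,-1.])
    return S.R.from_rotvec([wx,wy,0]).as_matrix()@np.c_[np.cross(j,z0),j,z0],np.array([x,y,z])
S.pose=pose
def info(v):
    b,o,co,sw,L=S.ev(v); M,t=pose(v)
    # after closing the cylinder lies in pad plane; horizontal line in that plane; need pads to reach past axis at BOTH pad edges
    j=M[:,1]; zt=M[:,2]; xt=M[:,0]
    l=np.cross(j,[0,0,1.]); l/=np.linalg.norm(l)          # horizontal dir in pad plane
    C=np.array([S.CX,1,S.CZ]); jo=(C-t)@j
    # pad tip point nearest
    dep=min((t+xt*k-C)@np.cross(l,j)*np.sign(np.cross(l,j)[2])*-1 for k in (-6,6))
    return b,o,co,sw,jo,(C-t)@l,dep
def cost(v):
    b,o,co,sw,jo,ax,dep=info(v); g=min(b,o,co/1.5,sw,4)
    return -g+max(0,3-dep)+max(0,abs(jo)-10)*.2+max(0,abs(ax)-15)*.3
from multiprocessing import Pool
def go(k):
    bd=[[(.0,.75)],[(.75,1.57)],[(-.75,0)],[(-1.57,-.75)]][k%4]+[(-50,30),(-40,40),(15,65),(-.8,.8),(-.8,.2)]
    r=DE(cost,bd,seed=k,popsize=14,maxiter=150,tol=1e-6,polish=False); return round(r.fun,2),np.round(r.x,3).tolist(),[np.round(q,1).tolist() for q in info(r.x)]
if __name__=='__main__':
  with Pool() as p:
    for r in p.imap(go,range(4)): print(r,flush=True)
E
nproc; timeout 570 python3 run5.py
```

```text
4
(np.float64(0.0), [0.691, -1.109, 13.365, 42.854, -0.025, -0.225], [1.7, -0.0, 8.2, 0.4, -9.4, 7.8, 3.2])
(np.float64(0.37), [0.885, -3.906, 2.788, 41.208, -0.126, -0.182], [-0.4, -0.3, -0.6, -0.4, -1.2, 1.3, 3.0])
(np.float64(0.14), [-0.663, 1.643, -10.969, 40.611, 0.052, -0.251], [0.1, -0.0, 6.9, 0.0, -10.7, -5.9, 5.6])
(np.float64(-0.38), [-0.818, -6.155, -13.286, 43.846, -0.325, -0.08], [0.4, 0.4, 4.0, 0.4, -7.6, -11.8, 3.0])
```

```bash
cat > g.py <<'E'
from h import *
import run5
RP=np.array([[px[0],py[0],0],[px[1],py[1],0],[0,0,1.]])
def wp(v):
    M,t=run5.pose(v); M=RP@M
    return np.array([*PW(t[0]/1e3,t[1]/1e3),t[2]/1e3]),M
E
python3 - <<'E'
from g import *
v=[0.691,-1.1,13.4,42.9,-.025,-.225]
p,M=wp(v); q=R.from_matrix(M).as_quat().tolist(); a=M[:,2]
C=np.array(get_obs()['position']); move_l([C[0]-.005,C[1],.10],speed=.2)
move_ptp((p-a*.07).tolist(),q)
move_l((p-a*.04).tolist(),speed=.12)
f=move_l(p.tolist(),speed=.06,stop_force=7); o=get_obs(); d=np.array(o['position'])-p
print(f,'remaining along a',-(d@a),'pump-frame err',(RP.T@d).round(4),'F pump',(RP.T@np.array(o['wrist_force'])).round(1),'M',(RP.T@np.array(o['moment'])).round(2),o['t'])
E
```

```text
True remaining along a 0.0013404262983627738 pump-frame err [0.0009 0.0004 0.0016] F pump [2.  1.2 0.1] M [ 0.04 -0.09 -0.03] 45.45
```

The fingers are within 1.3 mm of the target. Closing now.

Run:
```python
from g import *
v=[0.691,-1.1,13.4,42.9,-.025,-.225]; p,M=wp(v)
grab(15); o=get_obs(); print('w',round(o['width'],4),'F',np.round(o['wrist_force'],1),o['t'])
P=np.array(o['position'])
f=move_l((P+[0,0,.02]).tolist(),speed=.08,stop_force=20); o=get_obs(); print(f,'w',round(o['width'],4),'F',np.round(o['wrist_force'],1),o['t'])
s=snap('wrist')
for r in landmark_of('wrist','filter_cartridge')[:1]:
    X=atz(s,r['point'],.065); print(r,X,'rel tcp in tool',M.T@(X-np.array(o['position'])))
print(search_frame('wrist','filter_cartridge')[:1])
s=snap('scene','s3'); print(search_frame('scene','filter_cartridge')[:1])
```

```text
w 0.0495 F [-3.3 -2.8  1.7] 46.1667
False w 0.0375 F [ 0.4  0.3 -0.4] 46.5667
{'point': [311.2, 344.6], 'conf': 0.79} [0.63640698 0.00157316 0.065     ] rel tcp in tool [-0.01621941 -0.00055266  0.00377928]
[{'bbox': [254.0, 220.1, 383.1, 464.5], 'conf': 0.79}]
[{'bbox': [333.9, 224.2, 368.6, 237.3], 'conf': 0.76}]
```

The cartridge has turned into line with the jaws and is held (width 37.5 mm). Now I'll carry it to the tray.

Run:
```python
from g import *
grab(30); o=get_obs(); P=np.array(o['position']); M=R.from_quat(o['tool_rot']).as_matrix()
print('w',o['width'])
l=np.cross(M[:,1],[0,0,1.]); l/=np.linalg.norm(l)
lt=M.T@l; jt=np.array([0,1.,0]); A0=np.c_[lt,jt,np.cross(lt,jt)]
best=None
tc=np.array([.4545,.264])
for sg in (1,-1):
    d=sg*np.array([np.cos(np.deg2rad(102)),np.sin(np.deg2rad(102)),0]); e=np.cross([0,0,1.],d)
    for e2 in (e,-e):
        Mn=np.c_[d,e2,np.cross(d,e2)]@A0.T
        if Mn[2,2]<-.7:
            q=R.from_matrix(Mn).as_quat().tolist(); j=inverse_kinematics([*tc,.14],q)
            if j is not None:
                c=abs(np.array(j)-o['joint_positions']).max(); print(sg,c,np.round(j,2))
                if best is None or c<best[0]: best=(c,q,Mn,d)
_,q,Mn,d=best
off=.0078*np.sign(1)  # cart centre offset along l is small; ignored
move_l([P[0]-.03,P[1],.18],speed=.22)
o=get_obs(); print('w after lift',round(o['width'],4),o['t'])
move_ptp([*tc,.12],q)
f=move_l([*tc,.045],speed=.12,stop_force=8)
if not f: f=move_l([*tc,.011],speed=.035,stop_force=4)
o=get_obs(); print(f,np.round(o['position'],4),'w',round(o['width'],4),'tilt',np.degrees(np.arccos(-Mn[2,2])),np.round(o['wrist_force'],1),o['t'])
```

```text
w 0.037436984864126915
1 3.839527141519651 [0.2  0.16 1.85 0.18 1.13 3.05]
-1 1.0448343988971236 [ 0.4   0.23  1.77 -0.18  1.18  0.26]
w after lift 0.0379 47.725
True [0.4546 0.2639 0.021 ] w 0.0351 tilt 9.447492855583453 [0.1 1.7 2.3] 50.3083
```

Floor contact is at the expected height. Release, retreat, then check everything.

Run:
```python
from h import *
open_jaws()
P=np.array(get_obs()['position']); move_l([P[0],P[1],.20],speed=.2)
move_ptp([.35,.05,.32],qd([1,0]))
wait(.5)
for cam in ('top','scene'):
    s=snap(cam,cam+'_end')
    for l,z in [('filter_cartridge',.024),('parts_tray',0),('opening_tool',.022),('tool_tip',.032),('small_beaker',0),('petri',0),('pen',0),('cover_edge',.18),('tool_unit_drawer0_handle',.039)]:
        r=landmark_of(cam,l)
        if r: print(cam,l,round(r[0]['conf'],2),np.round(r[0]['point']),atz(s,r[0]['point'],z).round(3))
    for th in (2.0,2.2):
        c=np.array([-np.cos(th),np.sin(th)])*.131+.006*np.array([-np.sin(th),-np.cos(th)]); print('pred edge',th,proj(s,[*(HG-px*.003+px*c[0]),.08+c[1]]).round(1))
print(get_obs()['t'])
```

```text
top filter_cartridge 0.94 [248. 293.] [0.449 0.246 0.024]
top parts_tray 0.96 [239. 286.] [0.472 0.272 0.   ]
top opening_tool 0.62 [419. 290.] [ 0.427 -0.19   0.022]
top tool_tip 0.65 [439. 250.] [ 0.524 -0.25   0.032]
top small_beaker 0.67 [165. 267.] [0.533 0.465 0.   ]
top petri 0.6 [173. 229.] [0.636 0.446 0.   ]
top pen 0.54 [145. 314.] [0.413 0.516 0.   ]
top cover_edge 0.69 [340. 151.] [ 0.749 -0.005  0.18 ]
pred edge 2.0 [[340.9 155. ]]
pred edge 2.2 [[340.5 148. ]]
scene filter_cartridge 0.82 [250. 242.] [0.449 0.252 0.024]
scene parts_tray 0.63 [249. 250.] [0.44  0.253 0.   ]
scene opening_tool 0.45 [351. 253.] [ 0.589 -0.018  0.022]
scene small_beaker 0.77 [222. 221.] [0.514 0.463 0.   ]
scene petri 0.6 [254. 211.] [0.63  0.432 0.   ]
scene pen 0.58 [189. 228.] [0.413 0.511 0.   ]
scene tool_unit_drawer0_handle 0.73 [334. 283.] [ 0.421 -0.097  0.039]
pred edge 2.0 [[378.  178.9]]
pred edge 2.2 [[383.1 180.4]]
54.8
```

Run:
```python
from h import *
a=cv2.imread('pics/t2.png',0).astype(int)
s=snap('top'); b=cv2.cvtColor(s['image'],cv2.COLOR_RGB2GRAY).astype(int)
# columns of the rear (top) edge profile of the cover, before the grasp (t2) and now
for c in (320,330,350,360): print(c,a[138:172:2,c].tolist(),b[138:172:2,c].tolist())
s=snap('scene'); print(landmark_of('scene','cover_edge')[:2],get_obs()['t'])
```

```text
320 [144, 147, 152, 154, 155, 157, 161, 154, 163, 161, 162, 158, 162, 160, 162, 161, 159] [221, 229, 226, 222, 221, 163, 122, 111, 76, 59, 67, 65, 65, 70, 64, 69, 70]
330 [106, 96, 97, 99, 107, 116, 128, 139, 147, 162, 171, 178, 184, 183, 179, 164, 162] [66, 62, 65, 71, 84, 121, 124, 112, 70, 65, 66, 70, 62, 67, 70, 73, 69]
350 [75, 116, 140, 143, 149, 153, 154, 158, 164, 167, 170, 178, 182, 186, 186, 187, 175] [67, 92, 127, 135, 149, 134, 120, 108, 68, 65, 65, 68, 71, 72, 66, 73, 69]
360 [67, 85, 127, 141, 147, 147, 152, 155, 157, 159, 162, 172, 181, 187, 189, 188, 179] [71, 67, 66, 69, 114, 142, 124, 103, 71, 73, 64, 71, 71, 69, 65, 71, 71]
[{'point': [382.8, 181.7], 'conf': 0.78}] 54.95
```

```bash
python3 -c "
from h import *
sign_off()"
```

```text
the job is handed in; nothing more can be done
```

The job was done in the order asked and handed in at about 55 s of robot time. No verdict was reported.

**What I did**
- **Drawer and tool:** I pulled the drawer out 117.5 mm, to its stop. The open fingers would not fit square in the drawer, so I turned the tool with the closed fingers and gripped it on a diagonal.
- **Cover:** The blade went into the notch without contact force and levered the cover up and back. I pressed it on until the force rose by 8 N at the stop. I then laid the tool back in the drawer.
- **Cartridge:** I gripped it with the gripper yawed about 40° and leaned about 13°. That was needed because the well is narrower than the open fingers and the cover was close to the gripper body. I set it down in the tray at the expected height.

**Last checks**
- **Cartridge:** about (0.449, 0.25), within 2 cm of the tray centre, in both cameras.
- **Tool:** still in the drawer in the top view. The scene camera's low-confidence hit at the pump disagreed, and I took it as a false detection.
- **Beaker, petri dish and marker:** within about 2 cm of where they started, which is the scatter of the detections. I never went near them.
- **Cover angle:** the scene camera agrees with the 2.2 rad stop. The top view read nearer 2.1 rad, and I did not press the cover again after the cartridge grasp.

**What went wrong or was not checked**
- On my first try for the cartridge the force stop triggered with about 11 N on the wrist, well under the limit. From its direction, the gripper body had touched the open cover, pushing it towards its stop.
- I could not view the final picture because the 12-picture limit was reached, so the final check rests on detections and pixel values only.

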